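# Clamp the wide chisel in the setting jig

## Task

Set the wide chisel in the blade clamp ready for honing: press the thumb pad of the clamp's rocker down, through its spring, so that the nose tips up and stays up by itself, then slide the chisel, bevel up, along the channel under the nose until its edge gently meets the button of the stop (run out a different amount each time, so feel for it), and press the nose down so that it snaps shut and holds the blade flat on the bed, still against the stop. Press by feel: do not force the rocker against its end stops or drive the keen edge into the stop, and leave the other things alone.

Things in the scene. Friction and masses are not known exactly. Their poses are not given: they have to be found in the camera images.
- jig: Fixed stand of the clamp. Base plate 190 x 180 x 10 mm (x -135..55, y -80..100 mm); steel bed 46 x 100 mm (y -50..50), top at z 60 mm. Origin on the table under the bed's middle. Blade channel along y between two lips 4 mm high, 34 mm apart; the blade goes in from the -y end, edge towards +y. Pivot cheeks of the rocker at x -58..-32, y -20..20, up to z 90 mm.
- rocker (a joint): Angle of the rocker, a steel seesaw arm across the channel: 0 shut (foot 2 mm above the bare bed), 0.36 fully open (foot 18 mm above the bed). An over-centre spring drives it from mid-travel (0.18) to either end: pressing the thumb pad takes about 9 N at first, less towards mid-travel, then it snaps open and stays; a shorter press springs back. On a blade it rests at about 0.05.
- rocker_tail (a point): Middle of the top of the thumb pad (black rubber, 30 x 26 mm) on the rocker's near end (jig -x), 62 mm from the pivot pin, which lies along the jig's y at x -45, z 80 mm. z about 94 mm when shut; it sinks 22 mm as the rocker opens, beyond 11 mm by itself.
- rocker_nose (a point): Middle of the top of the rocker's nose block (steel, 22 x 20 mm), 45 mm to jig +x of the pivot pin, above the round foot that holds the blade in mid-channel. z about 87 mm when shut, 102 mm when open. To close, pressing it takes about 12 N at first, less towards mid-travel (8 mm down), then it snaps down on the blade with about 8 N.
- stop: Projection stop beyond the channel's +y end: a grey bracket (front face 6 mm to -y of the origin) with a brass set screw that ends in a round white nylon button, 24 mm wide, centred 62 mm above the table, which meets the chisel's edge. Only the bracket is measured (origin on the table under it, axes as the jig's): the button's face stands anywhere 10 to 26 mm to -y of it.
- chisel_grip (a point): The chisel to clamp, with the wide blade: the middle of its wooden handle's grip, on the axis. y points to the cutting edge, z up out of the bevelled face. Handle 24 x 24 mm, from 55 mm to -y to 25 mm to +y, then a brass ferrule. Blade 26 x 5 x 130 mm, its flat back 3 mm below the axis. 0.14 to 0.28 kg, centre of mass 71 mm to +y. It lies level in the cradle, bevel up.
- chisel_tip (a point): Middle of the chisel's cutting edge, on the flat back of the blade, 170 mm to +y and 3 mm below chisel_grip.
- chisel_narrow_grip (a point): The like point of the other chisel in the cradle, which has a blade only 12 mm wide and is otherwise alike. To be left alone. Which of the two slots holds which chisel varies.
- cradle: Plywood cradle 160 x 190 x 8 mm, fixed, with two notched bridges (y 49..61 and -118..-106 mm) that carry the two chisels along y, 80 mm apart (x -40 and +40), edges to +y. Handle axes 43 mm above the table; notches 6 mm deep; only the 8 mm board lies under the grips. Origin on the table, 25 mm to +y of the board's middle.
- cup: Glass cup, 72 mm wide, 85 mm tall. Bystander; origin under it.
- oil: White oil bottle, 42 mm wide, 115 mm tall. Bystander; origin under it.
- nippers: Steel nail nippers, 95 mm long, lying. Bystander; origin under the joint.
- spare_knob: Spare black clamp knob, 38 mm wide, 26 mm tall. Bystander; origin under it.
- brush: Brush lying beyond the jig. Bystander.
- stone: Grey bench stone 55 x 150 x 22 mm, lying. Bystander; origin under it.
Things that resemble listed ones, but are neither listed nor needed, are in the scene too. Leave any orange or turquoise look-alike of the part that bears chisel_grip alone.

How it is judged:
By the outcome, as a careful person would: the job done as asked, in the order asked, and still so for the second after the job is handed in, with the robot touching nothing.
It also fails if it takes over 64 s, if anything falls off the work surface, if the arm or the gripper's body presses on something with over 40 N, if the wrist force passes 120 N, or if a joint passes its speed limit or range.

## Robot

A 7-joint arm with a two-finger parallel gripper is mounted at the origin on the work surface. World frame = base frame: x ahead of the robot, y to its left, z up, the work surface at z = 0. Lengths are in m, angles in degrees, forces in N, time in s.
With the tool pointing down it reaches from about 0.4 to 0.85 m from the base axis. Payload 6.9 kg.
Tool frame: the origin (TCP) lies midway between the tips of the shut fingers; the grasp point (between the pads) lies 19 mm behind it; z points along the fingers, y is the line along which they close (so a half turn about z gives the same grasp; the last joint's range is limited). The gripper opens to 85 mm and grips with 20 to 120 N. Pads are 22 mm wide; open, the fingers measure 114 mm over their backs; the gripper's body (76 mm by 85 mm) begins 54 mm behind the grasp point. The pads swing forward as they close: fully open they stand 13 mm farther back than shut.
Start: joints at [69.7, 29.078, -13.613, 85.955, 7.202, 65.827, -8.869], TCP at [0.277, -0.56, 0.231] pointing down, gripper open.
Joint ranges: [-176.47, 176.47], [-13.61, 117.27], [-81.72, 77.17], [0.22, 143.17], [-87.28, 267.28], [10, 112.55], [-165.47, 165.47]. Speed limits (degrees/s): [136.94, 136.94, 180, 180, 180, 180, 180].

## Interface

Orientations are given as [roll, pitch, yaw] about the fixed x, y, z axes, in that order (R = Rz(yaw) Ry(pitch) Rx(roll)).
In Python, from plant import status, imaging, order gives the robot as it stands.
- The arm moves only by the tool drive_tool, never from a script. Its argument "targets" is a list of rows, each a list of 5 numbers: the closure, from 0 (fully open) to 1 (shut), then the shift along the world's x, y, z in units of 0.025 m (1.0 is 0.025 m), then the turn about the world's z in units of 4 degrees (1.0 is 4 degrees). In form: [[jaw, tx, ty, tz, turn], ...]. A call has 1 to 10 rows; each row shifts and turns the commanded pose from where the row before left it; what a row does not reach is not made up. A row lasts 1/12 s, in which the tool goes at most 41.7 mm and 7.16 degrees, less where a joint would pass 70% of its speed; a pose out of reach is approached as far as the arm can. A call with a number of a shift or a turn outside -1 to 1 is refused whole. A call with a gripper value outside its range is refused whole. The fingers move at their own pace and stop on an object; "newtons" is the grip in N (left out, the last holds). Time passes only in rows, so rows that do not move let the fingers close. It gives the time, the measured TCP pose, the force, the opening and the grip force at its end, in the units of the state.
- status.get_state(): the state, without advancing time (a new reading comes with each control period).
- imaging.grab_frame(name): name is "scene" or "top" or "wrist"; returns the picture (420x560x3 uint8, red, green, blue); there is no depth.
- imaging.get_calibration(name): a dict with "mtx" (3x3 intrinsics, pixels), "rvec" (rotation vector, rad) and "tvec" (3), from world to camera coordinates, as OpenCV has them. Camera axes: x right, y down, z forward; pixel columns grow to the right and rows downward; lengths in m; the calibration is good to about 2 mm. A picture is of the moment at which its call begins: read the wrist's pose just before it. get_calibration takes no time and is no camera call; for the wrist camera it gives the pose at the moment of the call.
- order.job_done(): hands the job in; it is judged then, once.
The state is a dict: "t": time; "joint_pos": joint angles; "joint_velocities": joint speeds; "joint_torque": joint torques, N m; "tcp_pos": TCP position; "tool_rot": TCP orientation; "contact_force": force on the tool from outside, world axes, zero at the start; "ft_torque": the same for the moment, N m; "width": finger opening in m; "gripper_force": force on a finger pad.
Only numpy, scipy, OpenCV 4.12 (cv2) and the standard library are available. Lean on these libraries where they do the work, as an engineer would, in place of code of your own. Each camera call takes 0.05 s, during which the arm holds its last target. There are 200 camera calls.

## Working session

There is one attempt and no reset: what is moved stays moved. The work goes in short steps, Python scripts to look and compute and a tool call to move; the robot and the scene stay as the last step left them, time stands still between calls to the robot, and variables do not carry over. Pictures are saved under pics/ and viewed, at most 10 in all, crops included, and the job is handed in when it is done.

Besides the shell and the picture viewer there is one more tool, called after "Request:" by a JSON object that holds its "api" and its "payload". drive_tool: Moves the arm, as the interface text tells. Its arguments: {"type":"object","properties":{"targets":{"type":"array","items":{"type":"array","items":{"type":"number","minimum":-1,"maximum":1}}},"newtons":{"type":"number"}},"required":["targets"]}

```bash
mkdir -p pics; cat > h.py <<'E'
import numpy as np,cv2
from plant import status,imaging,order
def save(n,f):
    im=imaging.grab_frame(n);cv2.imwrite('pics/'+f,im[:,:,::-1]);return im
def cal(n):
    c=imaging.get_calibration(n);return np.array(c['mtx'],float),cv2.Rodrigues(np.array(c['rvec'],float))[0],np.array(c['tvec'],float).reshape(3)
def px(n,uv,z,c=None):
    K,R,t=c or cal(n);d=R.T@np.linalg.inv(K)@np.array([uv[0],uv[1],1.]);o=-R.T@t
    return o+d*(z-o[2])/d[2]
def proj(n,P,c=None):
    K,R,t=c or cal(n);q=(R@np.array(P,float).reshape(-1,3).T).T+t;q=q@K.T;return q[:,:2]/q[:,2:]
E
python3 - <<'E'
from h import *
a=save('top','top0.png');b=save('scene','scene0.png')
for n in('top','scene'):
    K,R,t=cal(n);print(n,K[0,0],-R.T@t,R[2])
s=status.get_state();print({k:np.round(s[k],3).tolist() for k in s})
cv2.imwrite('pics/top0b.png',cv2.resize(a[:,:,::-1],(800,600),interpolation=cv2.INTER_CUBIC))
cv2.imwrite('pics/scene0b.png',cv2.resize(b[:,:,::-1],(800,600),interpolation=cv2.INTER_CUBIC))
E
```

```text
top 383.6186607503865 [ 0.43584085 -0.00680205  0.86805575] [ 0.13968205 -0.00778367 -0.99016581]
scene 432.79328952580266 [ 1.13164717 -0.45677437  0.60623048] [-0.65965407  0.48731905 -0.57216838]
{'t': 0.1, 'joint_pos': [69.701, 29.12, -13.607, 86.001, 7.202, 65.828, -8.869], 'joint_velocities': [-0.019, -0.147, 0.003, -0.149, -0.029, 0.045, 0.002], 'joint_torque': [-0.004, -62.184, -2.194, -25.021, 0.013, 0.008, 0.0], 'tcp_pos': [0.277, -0.56, 0.231], 'tool_rot': [-179.909, 0.002, 26.342], 'contact_force': [0.497, -0.475, -0.612], 'ft_torque': [-0.005, 0.037, -0.026], 'gripper_force': 0.0, 'width': 0.085}
```

View pics/top0b.png

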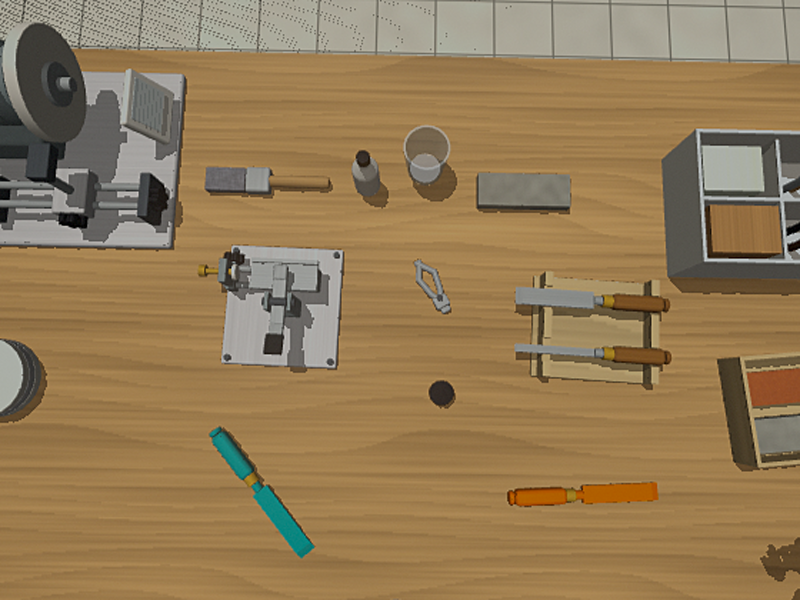

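View pics/scene0b.png

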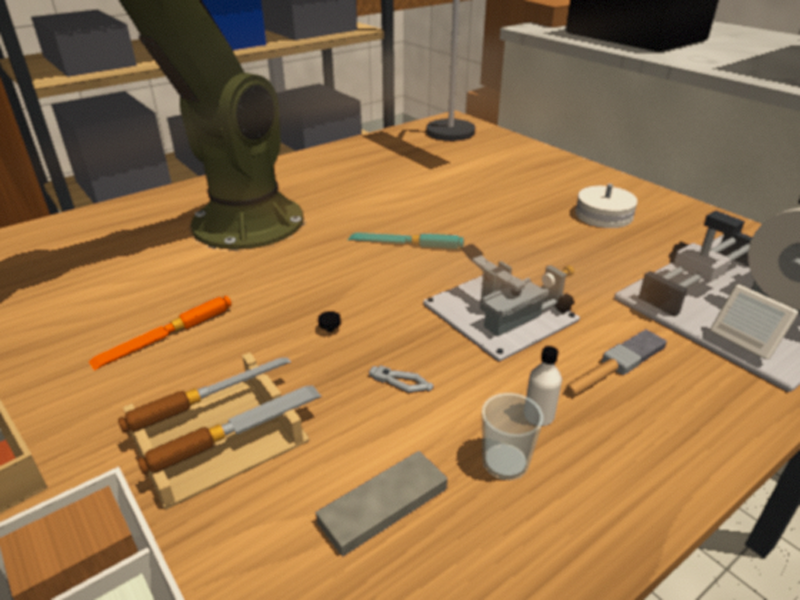

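Candidates (800x600 top view): the wide steel chisel at (555,298) to (640,303) in the far slot is the one wanted. The narrow chisel is at (555,350) to (640,355). The orange (580,494) and turquoise (260,490) look-alikes are to be left alone. In the picture, up is world +x and left is world +y. The jig is at (285,305), with the stop at its left.

```bash
python3 - <<'E'
from h import *
a=cv2.imread('pics/top0.png')
cv2.imwrite('pics/c1.png',cv2.resize(a[165:261,130:258],(768,576),interpolation=cv2.INTER_CUBIC))
cv2.imwrite('pics/c2.png',cv2.resize(a[180:276,350:478],(768,576),interpolation=cv2.INTER_CUBIC))
E
```

```text
(no output)
```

View pics/c1.png

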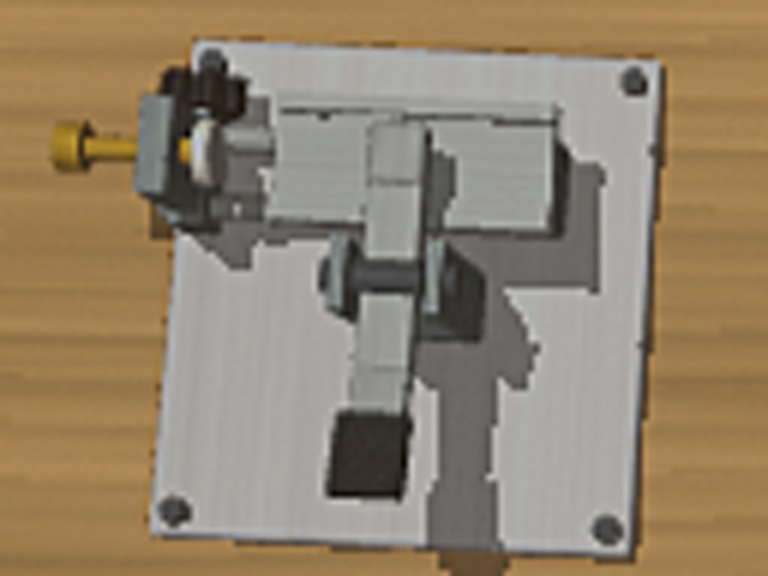

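View pics/c2.png

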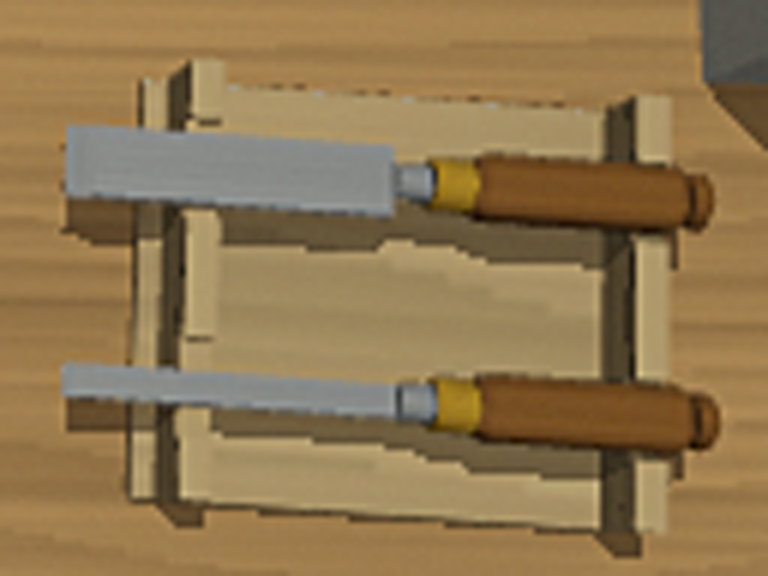

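The crops show the far-slot chisel has the wide blade: edge centre at crop (66,162), handle front at (477,189), butt at (713,200). The jig plate corners are at (195,42), (662,62), (632,558) and (152,535). The pad centre is at (370,453) and the white button face at (216,152).

```bash
python3 - <<'E'
from h import *
from scipy.optimize import least_squares
c=cal('top')
f1=lambda p:((p[0]+.5)/6-.5+130,(p[1]+.5)/6-.5+165)
f2=lambda p:((p[0]+.5)/6-.5+350,(p[1]+.5)/6-.5+180)
J=np.array([[55,100,10],[55,-80,10],[-135,-80,10],[-135,100,10],[-107,0,94],[0,-50,60]])/1e3
W=np.array([px('top',f1(p),z,c) for p,z in zip([(195,42),(662,62),(632,558),(152,535),(370,453),(560,172)],J[:,2])])
def T(x,P):
    a=x[2];P=np.atleast_2d(P);return np.c_[x[0]+np.cos(a)*P[:,0]-np.sin(a)*P[:,1],x[1]+np.sin(a)*P[:,0]+np.cos(a)*P[:,1]]
r=least_squares(lambda x:(T(x,J[:4])-W[:4,:2]).ravel(),[.47,.2,0])
print('jig',r.x,np.degrees(r.x[2]));print(np.round(1e3*(T(r.x,J)-W[:,:2]),1))
print('pad,nose pred',T(r.x,[[-.107,0],[0,0]]),'pad meas',W[4],'nose',px('top',f1((397,152)),.087,c))
b=px('top',f1((216,152)),.062,c);print('button',b)
a=r.x[2];d=b[:2]-r.x[:2];print('button jig',[np.cos(a)*d[0]+np.sin(a)*d[1],-np.sin(a)*d[0]+np.cos(a)*d[1]])
tip=px('top',f2((66.5,162)),.040,c);hf=px('top',f2((477,189)),.043,c);hb=px('top',f2((713,200)),.043,c)
ax=(tip-hb)[:2];L=np.linalg.norm(ax);ax/=L
print('tip',tip,'hf',hf,'hb',hb,'len',L,'grip',tip[:2]-.17*ax,hb[:2]+.055*ax,hf[:2]-.025*ax,'yaw',np.degrees(np.arctan2(-ax[0],ax[1])))
E
```

```text
jig [ 0.59964847  0.17522216 -0.02683438] -1.5374965422842484
[[ 1.1  0.7]
 [ 0.8 -1.1]
 [-0.5 -0.9]
 [-1.4  1.3]
 [-1.4 -0.4]
 [ 0.2  1.3]]
pad,nose pred [[0.49268699 0.17809309]
 [0.59964847 0.17522216]] pad meas [0.49410337 0.17844683 0.094     ] nose [0.59876852 0.17604508 0.087     ]
button [0.60284339 0.24617689 0.062     ]
button jig [np.float64(0.0012899662806762605), np.float64(0.07101491115272421)]
tip [ 0.5777287  -0.17541019  0.04      ] hf [ 0.56983411 -0.32444292  0.043     ] hb [ 0.56725713 -0.41058068  0.043     ] len 0.2354035174698948 grip [ 0.57016651 -0.34524191] [ 0.56970372 -0.35563513] [ 0.56872203 -0.34941817] yaw -2.549557509576789
```

Request:
{"api": "drive_tool", "payload": {"targets": [[0,0.73,0.54,0,0.96],[0,0.73,0.54,0,0.96],[0,0.73,0.54,0,0.96],[0,0.73,0.54,0,0.96],[0,0.73,0.54,0,0.96],[0,0.73,0.54,0,0.96],[0,0.73,0.54,0,0.96],[0,0.73,0.54,0,0.96]]}}

```text
t: 0.77
tcp_pos: [0.4257, -0.4498, 0.2314]
tool_rot: [180.0, -0.0, 57.5]
contact_force: [0.1, -0.3, -0.1]
width: 0.0853
gripper_force: 0.0
```

Request:
{"api": "drive_tool", "payload": {"targets": [[0,0.73,0.54,0,0.96],[0,0.73,0.54,0,0.96],[0,0.73,0.54,0,0.96],[0,0.73,0.54,0,0.96],[0,0.73,0.54,0,0.96],[0,0.73,0.54,0,0.96],[0,0.73,0.54,0,0.96],[0,0.73,0.54,0,0.96],[0,0,0,0,0],[0,0,0,0,0]]}}

```text
t: 1.6
tcp_pos: [0.5714, -0.3408, 0.2311]
tool_rot: [180.0, -0.1, 88.2]
contact_force: [-0.3, -0.3, -0.0]
width: 0.0854
gripper_force: 0.0
```

```bash
python3 - <<'E'
from h import *
import pickle
s=status.get_state();print(s['t'],s['tcp_pos'],s['tool_rot'],np.round(s['joint_pos'],1),np.round(s['contact_force'],1))
pickle.dump(cal('wrist'),open('w1.pkl','wb'));a=save('wrist','w1.png')
cv2.imwrite('pics/w1b.png',cv2.resize(a[:,:,::-1],(800,600),interpolation=cv2.INTER_CUBIC))
E
```

```text
1.6 [ 0.57143271 -0.34080459  0.23110816] [ 1.79969694e+02 -7.48534217e-02  8.81603083e+01] [ 45.6  34.7 -30.6  79.   17.7  71.1  11.9] [-0.3 -0.3 -0. ]
```

View pics/w1b.png

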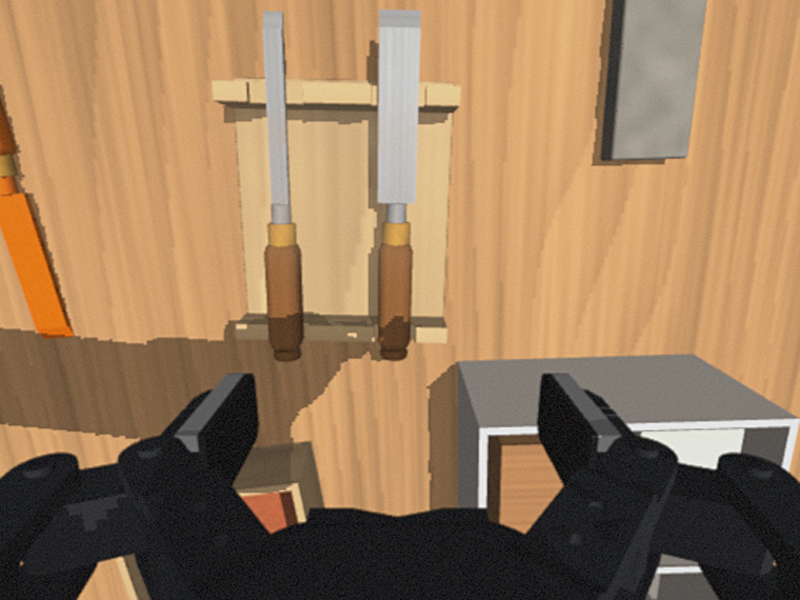

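The wrist view shows the wide chisel on the right: tip (400,12), handle front (396,246), butt (394,357). The narrow chisel is on the left at (285,290).

```bash
python3 - <<'E'
from h import *
import pickle
c=pickle.load(open('w1.pkl','rb'))
g=lambda p:(p[0]*.7-.15,p[1]*.7-.15)
P=[px('wrist',g(p),z,c) for p,z in[((400,12),.04),((396,246),.043),((394,357),.043),((398,203),.045)]]
for p in P:print(np.round(p,4))
ax=(P[0]-P[2])[:2];print(np.linalg.norm(ax),np.degrees(np.arctan2(-ax[0],ax[1])))
K,R,t=c;print(-R.T@t)
E
```

```text
[ 0.5784 -0.1756  0.04  ]
[ 0.571  -0.3232  0.043 ]
[ 0.5667 -0.4072  0.043 ]
[ 0.5734 -0.2933  0.045 ]
0.23189309030398023 -2.8986428618458677
[ 0.57332359 -0.27376466  0.37371765]
```

Request:
{"api": "drive_tool", "payload": {"targets": [[1,-0.15,0.99,0,0],[1,-0.15,0.99,0,0],[1,-0.15,0.99,0,0],[1,-0.15,0.99,0,0],[1,-0.15,0.99,0,0],[1,-0.15,0.99,0,0],[1,-0.15,0.99,0,0],[1,-0.15,0.99,0,0],[1,-0.15,0.99,0,0],[1,-0.15,0.99,0,0]], "newtons": 60}}

```text
t: 2.48
tcp_pos: [0.5311, -0.0964, 0.2315]
tool_rot: [180.0, 0.1, 87.7]
contact_force: [0.3, -0.1, 0.5]
width: 0.0004
gripper_force: 0.0
```

Request:
{"api": "drive_tool", "payload": {"targets": [[1,-0.15,0.99,0,0],[1,-0.15,0.99,0,0],[1,-0.15,0.99,0,0],[1,-0.15,0.99,0,0],[1,-0.15,0.99,0,0],[1,-0.15,0.99,0,0],[1,-0.15,0.99,0,0],[1,-0.15,0.99,0,0],[1,-0.15,0.99,0,0],[1,-0.15,0.99,0,0]]}}

```text
t: 3.32
tcp_pos: [0.4941, 0.1511, 0.2315]
tool_rot: [180.0, 0.0, 87.7]
contact_force: [0.9, -0.4, 0.3]
width: 0.0
gripper_force: 0.0
```

Request:
{"api": "drive_tool", "payload": {"targets": [[1,-0.1,0.9,-0.8,0],[1,0,0,-0.8,0],[1,0,0,-0.8,0],[1,0,0,-0.8,0],[1,0,0,-0.8,0],[1,0,0,0,0],[1,0,0,0,0]]}}

```text
t: 3.9
tcp_pos: [0.4914, 0.1726, 0.131]
tool_rot: [-179.9, 0.1, 87.8]
contact_force: [0.7, -0.1, 0.0]
width: -0.0002
gripper_force: 0.0
```

```bash
python3 - <<'E'
from h import *
import pickle
s=status.get_state();print(s['t'],s['tcp_pos'],s['tool_rot'],np.round(s['contact_force'],1))
a=save('scene','s2.png')
print(proj('scene',[[.4937,.1783,.094],s['tcp_pos'],[.6,.175,.087]]))
u=proj('scene',[.55,.18,.08])[0].astype(int);x,y=max(u[0]-80,0),max(u[1]-75,0)
print(x,y);cv2.imwrite('pics/s2b.png',cv2.resize(a[y:y+150,x:x+160,::-1],(640,600),interpolation=cv2.INTER_CUBIC))
E
```

```text
3.9 [0.4914171  0.17264841 0.13101621] [-1.79907710e+02  6.35798970e-02  8.77576868e+01] [ 0.7 -0.1  0. ]
[[330.3421542  174.69589085]
 [328.89687094 161.11335944]
 [361.92650986 196.95111512]]
267 114
```

View pics/s2b.png

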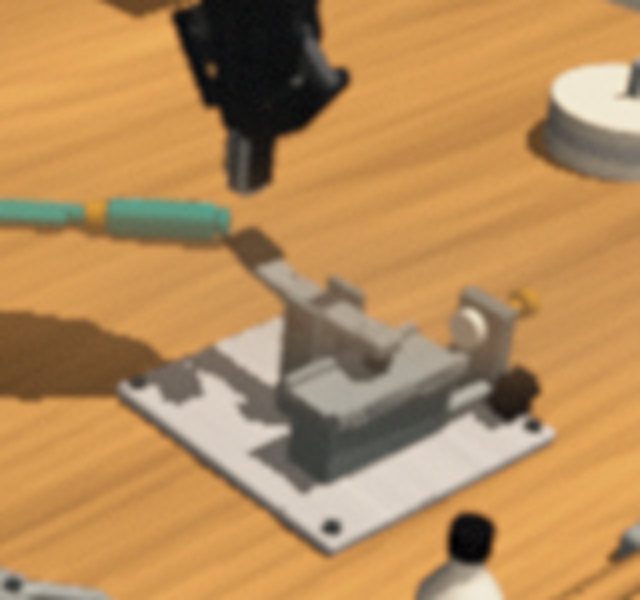

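Gripper shut, hovering about 35 mm above the thumb pad (crop 255,240). The measured positions agree with the picture. The button face is at crop (466,328). I descend onto the pad.

Request:
{"api": "drive_tool", "payload": {"targets": [[1,0.09,0.22,-0.5,0],[1,0,0,-0.5,0],[1,0,0,-0.2,0],[1,0,0,-0.16,0],[1,0,0,-0.12,0],[1,0,0,0,0]]}}

```text
t: 4.45
tcp_pos: [0.4942, 0.1791, 0.0946]
tool_rot: [180.0, 0.0, 87.8]
contact_force: [-1.1, -1.4, 8.4]
width: -0.0003
gripper_force: 3.8
```

Request:
{"api": "drive_tool", "payload": {"targets": [[1,0,0,-0.1,0],[1,0,0,-0.1,0]]}}

```text
t: 4.62
tcp_pos: [0.4935, 0.1791, 0.0902]
tool_rot: [-180.0, 0.0, 87.8]
contact_force: [-4.3, -0.3, 7.4]
width: 0.0001
gripper_force: 3.3
```

Request:
{"api": "drive_tool", "payload": {"targets": [[1,0,0,-0.1,0],[1,0,0,0,0]]}}

```text
t: 4.78
tcp_pos: [0.4937, 0.1791, 0.0871]
tool_rot: [-180.0, 0.0, 87.8]
contact_force: [-2.3, -0.9, 3.4]
width: -0.0
gripper_force: 1.4
```

Request:
{"api": "drive_tool", "payload": {"targets": [[1,0,0,-0.1,0],[1,0,0,0,0]]}}

```text
t: 4.95
tcp_pos: [0.4942, 0.179, 0.0843]
tool_rot: [180.0, -0.0, 87.8]
contact_force: [-0.8, 0.4, 0.5]
width: 0.0004
gripper_force: 0.5
```

Request:
{"api": "drive_tool", "payload": {"targets": [[1,0,0,-0.1,0],[1,0,0,0,0]]}}

```text
t: 5.12
tcp_pos: [0.4943, 0.1788, 0.0814]
tool_rot: [180.0, 0.0, 87.8]
contact_force: [-0.3, -0.1, 0.3]
width: 0.0002
gripper_force: 0.0
```

Request:
{"api": "drive_tool", "payload": {"targets": [[1,0,0,-0.06,0],[1,0,0,0,0]]}}

```text
t: 5.28
tcp_pos: [0.4942, 0.1788, 0.08]
tool_rot: [-180.0, 0.0, 87.8]
contact_force: [0.1, 0.4, -0.5]
width: -0.0001
gripper_force: 0.0
```

Request:
{"api": "drive_tool", "payload": {"targets": [[1,0,0,0.8,0],[1,0,0,1,0],[1,0,0,1,0],[1,0,0,1,0],[1,0,0,1,0],[1,0.14,-0.97,0.4,0],[1,0.14,-0.97,0,0],[1,0.14,-0.97,0,0],[1,0.14,-0.97,0,0],[1,0.14,-0.97,0,0]]}}

```text
t: 6.12
tcp_pos: [0.5117, 0.0564, 0.2104]
tool_rot: [180.0, 0.0, 87.8]
contact_force: [0.5, 0.6, 0.5]
width: -0.0002
gripper_force: 0.0
```

Request:
{"api": "drive_tool", "payload": {"targets": [[0.3,0.14,-0.97,0,0],[0.3,0.14,-0.97,0,0],[0.3,0.14,-0.97,0,0],[0.3,0.14,-0.97,0,0],[0.3,0.14,-0.97,0,0],[0.3,0.14,-0.97,0,0],[0.3,0.14,-0.97,0,0],[0.3,0.14,-0.97,0,0],[0.3,0.14,-0.97,0,0],[0.3,0.14,-0.97,0,0]]}}

```text
t: 6.95
tcp_pos: [0.5466, -0.1863, 0.2102]
tool_rot: [-180.0, 0.0, 87.8]
contact_force: [-0.3, 0.8, 0.1]
width: 0.06
gripper_force: 0.0
```

Request:
{"api": "drive_tool", "payload": {"targets": [[0.3,0.14,-0.97,0,0],[0.3,0.14,-0.97,0,0],[0.3,0.14,-0.97,0,0],[0.3,0.14,-0.97,0,0],[0.3,0.14,-0.97,0,0],[0.3,0.14,-0.97,-0.5,0],[0.3,0,0,-1,0],[0.3,0,0,0,0],[0.3,0,0,0,0]]}}

```text
t: 7.7
tcp_pos: [0.5667, -0.3296, 0.1715]
tool_rot: [-179.8, -0.1, 87.8]
contact_force: [0.5, 0.1, 0.6]
width: 0.0598
gripper_force: 0.0
```

```bash
python3 - <<'E'
from h import *
s=status.get_state();print(s['t'],s['tcp_pos'],s['tool_rot'],s['width'],np.round(s['contact_force'],1))
a=save('scene','s3.png')
x,y=267,114
crop=lambda im,x,y,w,h,k:cv2.resize(im[y:y+h,x:x+w,::-1],(w*k,h*k),interpolation=cv2.INTER_CUBIC)
cv2.imwrite('pics/s3b.png',np.hstack([crop(a,290,150,95,110,4),crop(a,60,180,105,110,4)]))
E
```

```text
7.7 [ 0.56666998 -0.32963927  0.17151858] [-1.79827351e+02 -1.25062849e-01  8.77954863e+01] 0.059835635879540286 [0.5 0.1 0.6]
```

View pics/s3b.png

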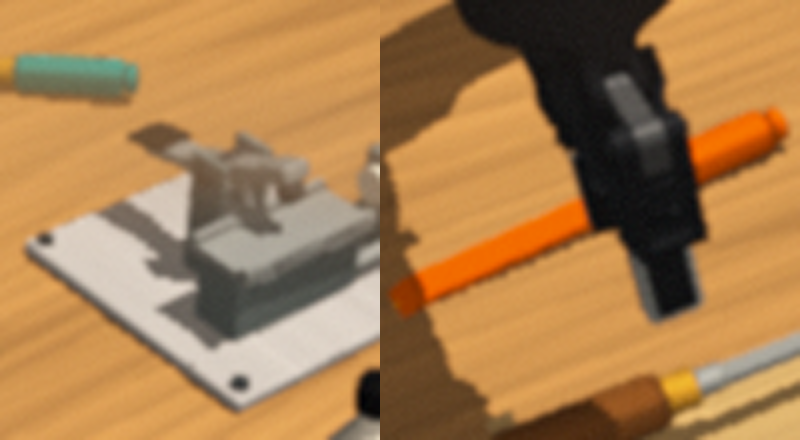

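The rocker is open: in the left crop the nose stands up at (265,190) and the tail is down. The right crop shows the gripper over the chisel. Next I descend and grasp.

Request:
{"api": "drive_tool", "payload": {"targets": [[0.3,0.14,-0.38,-0.8,-0.1],[0.3,0,0,-0.9,0],[0.3,0,0,-0.9,0],[0.3,0,0,-0.9,0],[0.3,0,0,-0.8,0],[0.3,0,0,-0.7,0],[0.3,0,0,-0.5,0],[0.3,0,0,-0.32,0],[0.3,0,0,0,0]]}}

```text
t: 8.5
tcp_pos: [0.571, -0.3391, 0.0267]
tool_rot: [-179.9, -0.0, 87.4]
contact_force: [-0.1, 0.0, -0.5]
width: 0.0599
gripper_force: 0.0
```

Request:
{"api": "drive_tool", "payload": {"targets": [[1,0,0,0,0],[1,0,0,0,0],[1,0,0,0,0],[1,0,0,0,0],[1,0,0,0,0]], "newtons": 70}}

```text
t: 8.92
tcp_pos: [0.5719, -0.3402, 0.0288]
tool_rot: [179.9, 0.1, 87.4]
contact_force: [-0.8, 0.3, 6.4]
width: 0.0231
gripper_force: 69.5
```

Request:
{"api": "drive_tool", "payload": {"targets": [[1,0,0,0.2,0],[1,0,0,0.3,0],[1,0,0,0.5,0],[1,0,0,0.7,0],[1,0,0,0.7,0],[1,0,0,0.7,0],[1,0,0,0.3,0],[1,0,0,0,0]]}}

```text
t: 9.58
tcp_pos: [0.5723, -0.3403, 0.1151]
tool_rot: [179.8, 0.1, 87.4]
contact_force: [0.4, 0.3, -1.3]
width: 0.0231
gripper_force: 68.5
```

Request:
{"api": "drive_tool", "payload": {"targets": [[1,0,0.4,0,0],[1,0.1,0.8,0,0.04],[1,0.1,0.9,0,0.04],[1,0.1,0.9,0,0.04],[1,0.1,0.9,0,0.04],[1,0.1,0.9,0,0.04],[1,0.1,0.9,0,0.04],[1,0.1,0.9,0,0.04],[1,0.1,0.9,0,0],[1,0.1,0.9,0,0]]}}

```text
t: 10.42
tcp_pos: [0.5924, -0.1278, 0.1109]
tool_rot: [-179.9, -0.0, 88.5]
contact_force: [-0.5, 0.6, -1.3]
width: 0.0226
gripper_force: 68.5
```

Request:
{"api": "drive_tool", "payload": {"targets": [[1,0.07,0.9,0,0],[1,0,0.9,0,0],[1,0,0.8,0,0],[1,0,0.4,0,0],[1,0,0.2,0,0],[1,0,0,0,0],[1,0,0,0,0]]}}

```text
t: 11.0
tcp_pos: [0.595, -0.051, 0.1118]
tool_rot: [-179.9, 0.1, 88.5]
contact_force: [0.8, -0.9, -2.0]
width: 0.0229
gripper_force: 68.6
```

```bash
python3 - <<'E'
from h import *
import pickle
s=status.get_state();print(s['t'],s['tcp_pos'],s['tool_rot'],s['width'],np.round(s['contact_force'],1),np.round(s['ft_torque'],2))
pickle.dump(cal('wrist'),open('w4.pkl','wb'));a=save('wrist','w4.png');b=save('scene','s4.png');c=save('top','t4.png')
crop=lambda im,x,y,w,h,k:cv2.resize(im[y:y+h,x:x+w,::-1],(w*k,h*k),interpolation=cv2.INTER_CUBIC)
k=2
cv2.imwrite('pics/v4.png',np.vstack([np.hstack([crop(a,140,0,280,300,1),crop(b,170,150,260,150,2)]),np.zeros((0,800,3),np.uint8)]) if 0 else np.hstack([crop(a,160,0,200,300,2),crop(b,200,130,200,300,2)[:600]])[:600] if 0 else np.hstack([crop(a,180,0,200,280,2)[:560],np.vstack([crop(b,210,140,200,140,2),crop(c,130,160,200,140,2)])]))
E
```

```text
11.0 [ 0.59501451 -0.05096378  0.1118232 ] [-1.79948053e+02  5.27524390e-02  8.84603503e+01] 0.022867685547160847 [ 0.8 -0.9 -2. ] [-0.15 -0.05 -0.  ]
```

View pics/v4.png

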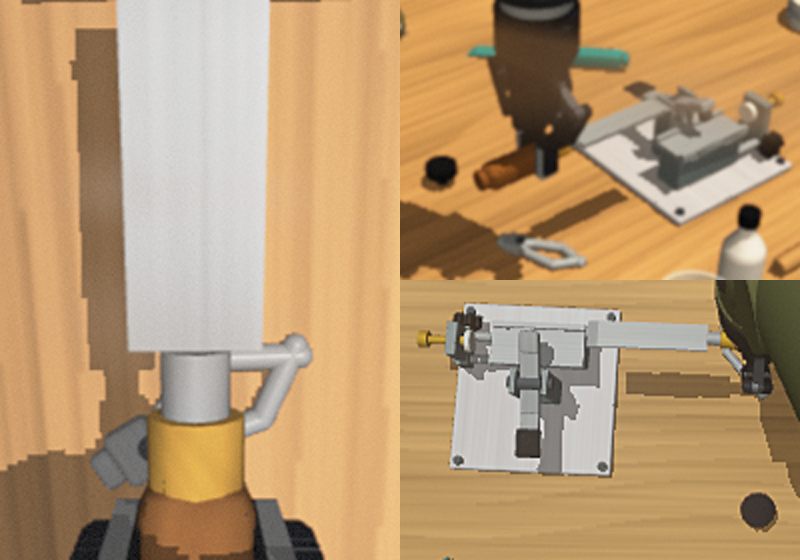

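The blade is held level, with its shoulder at local (128..262,351) in the wrist panel. The top panel shows the tip at local (188,55), in line with the channel. I work out pitch and lateral offset.

```bash
python3 - <<'E'
from h import *
import pickle
c=pickle.load(open('w4.pkl','rb'));K,R,t=c;o=-R.T@t
def ray(u,v):return R.T@np.linalg.inv(K)@np.array([u,v,1.])
a=cv2.imread('pics/w4.png').astype(int)
def edges(v):
    g=a[v].sum(1);sat=a[v].max(1)-a[v].min(1);m=np.where(sat[200:350]<25)[0]+200
    seg=[]; 
    # contiguous bright gray run containing col 277
    l=r=277
    while sat[l-1]<25 and g[l-1]>450:l-=1
    while sat[r+1]<25 and g[r+1]>450:r+=1
    return l-.5,r+.5
for v in(3,40,80,120,160,172):
    l,r=edges(v);A,B=ray(l,v),ray(r,v);s=.026/np.linalg.norm(A-B);print(v,l,r,np.round(o+s*(A+B)/2,4))
t=cal('top')
for p,z in[((224,187.5),.123),((284,188),.128)]:print(px('top',p,z,t))
print(o)
E
```

```text
3 238.5 313.5 [0.5971 0.0557 0.1253]
40 238.5 313.5 [0.5968 0.0433 0.1287]
80 240.5 312.5 [0.5966 0.0305 0.1273]
120 241.5 311.5 [0.5962 0.0166 0.1276]
160 242.5 310.5 [0.5957 0.0018 0.1279]
172 243.5 311.5 [ 0.596  -0.0026  0.1292]
[0.59712354 0.11207772 0.123     ]
[ 0.59713617 -0.00668266  0.128     ]
[0.59679221 0.01637498 0.2542707 ]
```

Request:
{"api": "drive_tool", "payload": {"targets": [[1,0,0,-0.5,0],[1,0,0,-0.7,0],[1,0,0,-0.7,0],[1,0,0,-0.35,0],[1,0,0,-0.12,0],[1,0,0,0,0],[1,0,0,0,0]]}}

```text
t: 11.73
tcp_pos: [0.5957, -0.0501, 0.0536]
tool_rot: [180.0, -0.0, 88.5]
contact_force: [0.5, 0.2, -1.6]
width: 0.0226
gripper_force: 68.6
```

Request:
{"api": "drive_tool", "payload": {"targets": [[1,0.01,0.25,0,0],[1,0.01,0.25,0,0],[1,0.01,0.25,0,0],[1,0.01,0.25,0,0],[1,0,0,0,0]]}}

```text
t: 12.15
tcp_pos: [0.5966, -0.0221, 0.0535]
tool_rot: [180.0, -0.1, 88.7]
contact_force: [0.5, 0.5, -2.5]
width: 0.0232
gripper_force: 68.6
```

Request:
{"api": "drive_tool", "payload": {"targets": [[1,0.01,0.4,0,0],[1,0.01,0.4,0,0],[1,0.01,0.4,0,0],[1,0.01,0.4,0,0],[1,0,0,0,0]]}}

```text
t: 12.57
tcp_pos: [0.5974, 0.0192, 0.0533]
tool_rot: [180.0, -0.1, 88.7]
contact_force: [-0.2, 0.6, -1.1]
width: 0.0231
gripper_force: 68.6
```

Request:
{"api": "drive_tool", "payload": {"targets": [[1,0.01,0.4,0,0],[1,0.01,0.4,0,0],[1,0.01,0.4,0,0],[1,0,0.2,0,0],[1,0,0,0,0]]}}

```text
t: 12.98
tcp_pos: [0.5981, 0.0526, 0.0532]
tool_rot: [180.0, -0.1, 88.6]
contact_force: [0.5, 1.3, -0.9]
width: 0.0227
gripper_force: 68.6
```

Request:
{"api": "drive_tool", "payload": {"targets": [[1,0,0,-0.08,0],[1,0,0,-0.05,0],[1,0,0,0,0]]}}

```text
t: 13.23
tcp_pos: [0.5978, 0.0492, 0.0493]
tool_rot: [-180.0, 0.0, 88.4]
contact_force: [0.1, -0.1, -1.1]
width: 0.0228
gripper_force: 68.6
```

Request:
{"api": "drive_tool", "payload": {"targets": [[1,0,0,-0.03,0],[1,0,0,0,0],[1,0,0,0,0]]}}

```text
t: 13.48
tcp_pos: [0.5981, 0.0497, 0.049]
tool_rot: [180.0, 0.0, 88.5]
contact_force: [0.0, 0.3, -1.6]
width: 0.0225
gripper_force: 68.7
```

Request:
{"api": "drive_tool", "payload": {"targets": [[1,0,0,-0.03,0],[1,0,0,0,0],[1,0,0,0,0]]}}

```text
t: 13.73
tcp_pos: [0.5982, 0.0499, 0.0486]
tool_rot: [180.0, 0.0, 88.5]
contact_force: [-0.4, -0.9, 2.0]
width: 0.0229
gripper_force: 69.1
```

Request:
{"api": "drive_tool", "payload": {"targets": [[1,0,0.2,0,0],[1,0.01,0.2,0,0],[1,0.01,0.2,0,0],[1,0,0.1,0,0],[1,0,0,0,0]]}}

```text
t: 14.15
tcp_pos: [0.5988, 0.0694, 0.0485]
tool_rot: [180.0, -0.1, 88.6]
contact_force: [-0.5, 0.9, 3.4]
width: 0.0227
gripper_force: 69.2
```

Request:
{"api": "drive_tool", "payload": {"targets": [[1,0,0.06,0,0],[1,0,0.06,0,0],[1,0,0,0,0]]}}

```text
t: 14.4
tcp_pos: [0.5988, 0.0702, 0.0485]
tool_rot: [180.0, 0.0, 88.5]
contact_force: [-0.3, -4.1, 5.4]
width: 0.0233
gripper_force: 69.5
```

Request:
{"api": "drive_tool", "payload": {"targets": [[1,0,0.05,0,0],[1,0,0.05,0,0],[1,0,0,0,0]]}}

```text
t: 14.65
tcp_pos: [0.5989, 0.0723, 0.0486]
tool_rot: [180.0, 0.1, 88.5]
contact_force: [-0.2, -3.5, 4.9]
width: 0.023
gripper_force: 69.5
```

Request:
{"api": "drive_tool", "payload": {"targets": [[1,0,0,0.02,0],[1,0,0,0,0],[1,0,0,0,0]]}}

```text
t: 14.9
tcp_pos: [0.5985, 0.0732, 0.0486]
tool_rot: [-180.0, -0.0, 88.5]
contact_force: [0.0, -2.3, 1.5]
width: 0.023
gripper_force: 69.0
```

Request:
{"api": "drive_tool", "payload": {"targets": [[1,0,0.04,0,0],[1,0,0.04,0,0],[1,0,0,0,0]]}}

```text
t: 15.15
tcp_pos: [0.5985, 0.0755, 0.0487]
tool_rot: [-180.0, -0.0, 88.5]
contact_force: [1.3, -1.8, 1.3]
width: 0.0232
gripper_force: 69.0
```

Sliding on friction of about 2 N, with no stop yet. I go on in small steps.

Request:
{"api": "drive_tool", "payload": {"targets": [[1,0,0.04,0,0],[1,0,0.04,0,0],[1,0,0,0,0]]}}

```text
t: 15.4
tcp_pos: [0.5985, 0.0776, 0.0487]
tool_rot: [-180.0, -0.0, 88.5]
contact_force: [-0.1, -1.8, 2.0]
width: 0.0229
gripper_force: 69.0
```

Request:
{"api": "drive_tool", "payload": {"targets": [[1,0,0.04,0,0],[1,0,0.02,0,0],[1,0,0,0,0]]}}

```text
t: 15.65
tcp_pos: [0.5985, 0.079, 0.0487]
tool_rot: [-180.0, -0.0, 88.5]
contact_force: [-0.9, -1.2, 2.3]
width: 0.0229
gripper_force: 69.0
```

Request:
{"api": "drive_tool", "payload": {"targets": [[1,0,0.03,0,0],[1,0,0.02,0,0],[1,0,0,0,0]]}}

```text
t: 15.9
tcp_pos: [0.5986, 0.0801, 0.0488]
tool_rot: [-180.0, -0.0, 88.5]
contact_force: [-0.5, -1.7, 1.7]
width: 0.0229
gripper_force: 69.0
```

Request:
{"api": "drive_tool", "payload": {"targets": [[1,0,0.03,0,0],[1,0,0.02,0,0],[1,0,0,0,0]]}}

```text
t: 16.15
tcp_pos: [0.5985, 0.0805, 0.0487]
tool_rot: [-180.0, 0.0, 88.5]
contact_force: [0.1, -4.6, 1.7]
width: 0.0225
gripper_force: 69.1
```

Request:
{"api": "drive_tool", "payload": {"targets": [[1,0,0.03,0,0],[1,0,0,0,0]]}}

```text
t: 16.32
tcp_pos: [0.5985, 0.0805, 0.0487]
tool_rot: [-180.0, 0.1, 88.5]
contact_force: [-0.3, -5.6, 2.3]
width: 0.0229
gripper_force: 69.2
```

Request:
{"api": "drive_tool", "payload": {"targets": [[1,0,0.03,0,0],[1,0,0,0,0]]}}

```text
t: 16.48
tcp_pos: [0.5985, 0.0806, 0.0487]
tool_rot: [-180.0, 0.2, 88.4]
contact_force: [-0.2, -8.2, 2.9]
width: 0.0231
gripper_force: 69.3
```

The stop is met at TCP y 0.0805, against 0.0815 predicted. I ease off a little and release.

Request:
{"api": "drive_tool", "payload": {"targets": [[1,0,-0.03,0,0],[1,0,0,0,0]], "newtons": 30}}

```text
t: 16.65
tcp_pos: [0.5985, 0.0806, 0.0487]
tool_rot: [-180.0, 0.1, 88.4]
contact_force: [-0.2, -5.9, 2.8]
width: 0.0229
gripper_force: 69.2
```

Request:
{"api": "drive_tool", "payload": {"targets": [[0.75,0,0,0,0],[0.7,0,0,0,0],[0.6,0,0,0,0],[0.5,0,0,0,0],[0.4,0,0,0,0],[0.4,0,0,0,0]]}}

```text
t: 17.15
tcp_pos: [0.5985, 0.0826, 0.0487]
tool_rot: [-180.0, -0.0, 88.5]
contact_force: [0.6, -0.4, 0.5]
width: 0.0513
gripper_force: 0.0
```

Request:
{"api": "drive_tool", "payload": {"targets": [[0.4,0,0,0.3,0],[0.4,0,0,0.7,0],[0.4,0,0,1,0],[0.4,0,0,1,0],[0.4,0,0,1,0],[1,0,0,0.5,0],[1,0,0.7,0,0],[1,-0.06,1,0,0],[1,0,1,0,0],[1,0,0.7,0,0]]}}

```text
t: 17.98
tcp_pos: [0.5967, 0.1697, 0.1623]
tool_rot: [180.0, -0.1, 88.6]
contact_force: [0.0, 1.1, 0.6]
width: 0.0001
gripper_force: 0.0
```

Request:
{"api": "drive_tool", "payload": {"targets": [[1,0,0.3,-0.3,0],[1,0,0,-0.6,0],[1,0,0,-0.1,0],[1,0,0,0,0],[1,0,0,0,0]]}}

```text
t: 18.4
tcp_pos: [0.5972, 0.1733, 0.1362]
tool_rot: [-180.0, 0.0, 88.4]
contact_force: [-0.0, -0.1, -1.0]
width: 0.0003
gripper_force: 0.0
```

```bash
python3 - <<'E'
from h import *
s=status.get_state();print(s['t'],s['tcp_pos'],s['tool_rot'],s['width'],np.round(s['contact_force'],1))
b=save('scene','s5.png');c=save('top','t5.png')
crop=lambda im,x,y,w,h,k:cv2.resize(im[y:y+h,x:x+w,::-1],(w*k,h*k),interpolation=cv2.INTER_CUBIC)
cv2.imwrite('pics/v5.png',np.hstack([crop(b,310,120,100,140,4),crop(c,130,160,100,140,4)]))
E
```

```text
18.4 [0.59717124 0.17329055 0.13621358] [-1.79967310e+02  4.26013551e-02  8.84359222e+01] 0.0002844972767528889 [-0.  -0.1 -1. ]
```

View pics/v5.png

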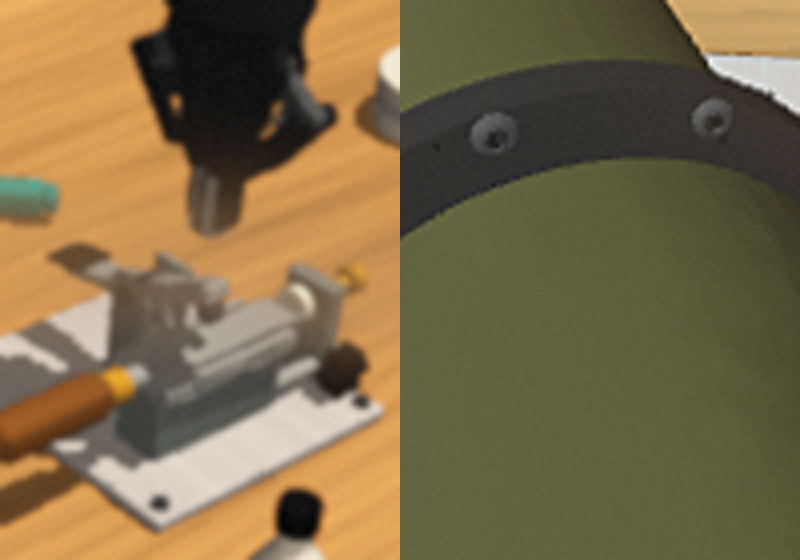

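The chisel lies in the channel with its edge at the button (crop ~(290,315)). The nose is still open, with the gripper above it. I press it by feel.

Request:
{"api": "drive_tool", "payload": {"targets": [[1,0,0.09,-0.5,0],[1,0,0,-0.5,0],[1,0,0,-0.1,0],[1,0,0,-0.1,0],[1,0,0,0,0]]}}

```text
t: 18.92
tcp_pos: [0.5967, 0.1763, 0.106]
tool_rot: [-179.9, 0.0, 88.5]
contact_force: [0.3, -1.0, 0.6]
width: -0.0001
gripper_force: 0.0
```

Request:
{"api": "drive_tool", "payload": {"targets": [[1,0,0,-0.1,0],[1,0,0,-0.05,0],[1,0,0,0,0]]}}

```text
t: 19.17
tcp_pos: [0.598, 0.1766, 0.104]
tool_rot: [179.9, -0.0, 88.5]
contact_force: [-2.0, -2.1, 9.3]
width: -0.0
gripper_force: 4.4
```

Request:
{"api": "drive_tool", "payload": {"targets": [[1,0,0,-0.1,0],[1,0,0,0,0]]}}

```text
t: 19.33
tcp_pos: [0.5989, 0.1766, 0.1017]
tool_rot: [179.8, -0.0, 88.5]
contact_force: [0.8, -1.4, 6.3]
width: -0.0004
gripper_force: 3.5
```

Request:
{"api": "drive_tool", "payload": {"targets": [[1,0,0,-0.1,0],[1,0,0,0,0]]}}

```text
t: 19.5
tcp_pos: [0.5997, 0.1766, 0.0993]
tool_rot: [179.7, -0.1, 88.4]
contact_force: [2.8, -1.8, 4.1]
width: -0.0001
gripper_force: 2.4
```

Request:
{"api": "drive_tool", "payload": {"targets": [[1,0,0,-0.1,0],[1,0,0,0,0]]}}

```text
t: 19.67
tcp_pos: [0.5984, 0.1767, 0.0959]
tool_rot: [179.8, -0.0, 88.5]
contact_force: [0.2, -0.0, 0.0]
width: -0.0
gripper_force: 0.0
```

Request:
{"api": "drive_tool", "payload": {"targets": [[1,0,0,-0.08,0],[1,0,0,0,0]]}}

```text
t: 19.83
tcp_pos: [0.5967, 0.1767, 0.0927]
tool_rot: [-180.0, 0.0, 88.5]
contact_force: [0.7, 0.6, -0.7]
width: 0.0002
gripper_force: 0.0
```

Request:
{"api": "drive_tool", "payload": {"targets": [[1,0,0,0.4,0],[1,0,0,0.8,0],[1,0,0,0.6,0],[1,0,0,0.2,0],[1,0,0,0,0],[1,0,0,0,0]]}}

```text
t: 20.33
tcp_pos: [0.597, 0.1765, 0.143]
tool_rot: [180.0, 0.0, 88.5]
contact_force: [-0.3, -0.7, -0.5]
width: 0.0
gripper_force: 0.0
```

```bash
python3 - <<'E'
from h import *
s=status.get_state();print(s['t'],s['tcp_pos'],s['width'],np.round(s['contact_force'],1))
a=save('wrist','w6.png');b=save('scene','s6.png')
print(proj('wrist',[[.6013,.2453,.06],[.599,.1755,.088]]))
u=proj('wrist',[.6013,.2453,.06])[0].astype(int);x=max(u[0]-50,0);y=max(u[1]-70,0);print(x,y)
crop=lambda im,x,y,w,h,k:cv2.resize(im[y:y+h,x:x+w,::-1],(w*k,h*k),interpolation=cv2.INTER_CUBIC)
cv2.imwrite('pics/v6.png',np.hstack([crop(a,x,y,100,140,4),crop(b,310,120,100,140,4)]))
E
```

```text
20.3333 [0.5969501  0.17650267 0.14298836] 4.721671636675321e-05 [-0.3 -0.7 -0.5]
[[282.88284011 117.84987132]
 [282.30662814 232.39513401]]
232 47
```

View pics/v6.png

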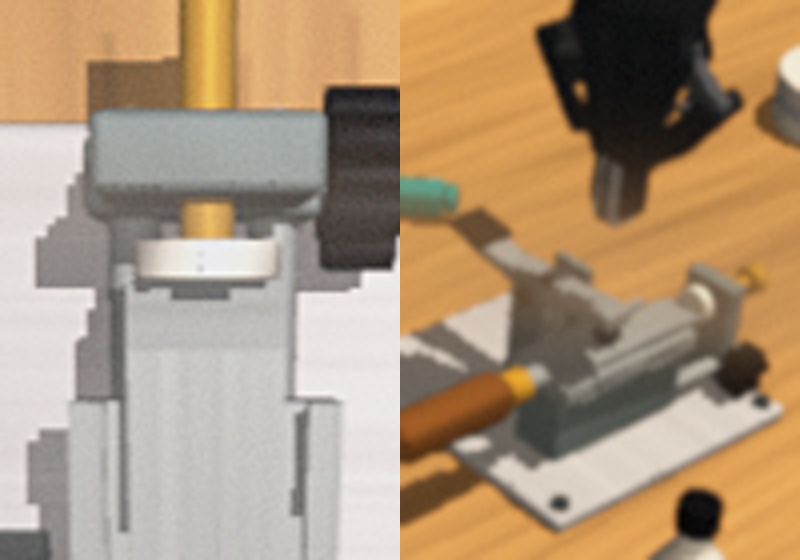

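The rocker is shut on the blade, with nose down and tail up in the right crop. The bevel end meets the white button at left crop ~(205,283), and nothing else has moved.

```bash
python3 -c "
from plant import order;print(order.job_done())"
```

```text
the job is handed in; nothing more can be done
None
```

The wide chisel is clamped bevel up on the bed, its edge against the stop button as far as the last picture shows (a gap under about 1 mm would not show), the rocker snapped shut, and the job handed in at about 20 s with no verdict returned.

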